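# Weigh the tin behind the carton stack

### The arm

A 6-joint arm with a two-finger parallel gripper is mounted at the origin on the work surface. World frame = base frame: x ahead of the robot, y to its left, z up, the work surface at z = 0. Lengths are in m, angles in rad, forces in N, time in s.
With the tool pointing down it reaches from about 0.35 to 0.775 m from the base axis. Payload 7.3 kg.
Tool frame: the origin (TCP) lies on the mounting face of the last link; the fingertips stand 178 mm ahead of it and the grasp point (between the pads) lies 159 mm ahead of it (robot.grip_depth is the distance from the TCP to the grasp point, in m); z points along the fingers, y is the line along which they close (so a half turn about z gives the same grasp; the last joint's range is limited). The gripper opens to 92 mm and grips with 3 to 60 N. Pads are 19 mm wide; open, the fingers measure 130 mm over their backs; the gripper's body (75 mm by 190 mm) begins 47 mm behind the grasp point.
Start: joints at [1.028, 0.342, 1.524, -0, 1.275, -0.146], TCP at [0.203, 0.484, 0.405] pointing down, gripper open.
Joint ranges: [-2.53, 2.53], [-0.77, 2.02], [0.04, 2.7], [-1, 4.14], [0.28, 2.66], [-3.11, 3.11]. Speed limits (rad/s): [2.57, 2.57, 3.14, 3.14, 3.14, 3.14].

### API

Orientations are given as [roll, pitch, yaw] about the fixed x, y, z axes, in that order (R = Rz(yaw) Ry(pitch) Rx(roll)).
In Python, from cell import observe, cams, robot, models gives the robot as it stands.
- The arm moves only by the shell command python3 -m jog 'ROWS' [FORCE]. ROWS is JSON, a list of rows, each a list of 3 entries, a list of its own where there are three numbers: the shift along the tool's x, y, z each as a share of 0.4 m, from -1 to 1, then the turn about the tool's z as a share of pi rad, from -1 to 1, then the closure, from 0 (fully open) to 1 (shut). In form: [[[x, y, z], turn, jaw], ...]. A call has 1 to 12 rows; each row is the pose to reach, as a shift and turn from the pose commanded when the call began, along the tool's axes at that moment, turning the shorter way round; what a row does not reach only later rows make up. A row lasts 1/8 s, in which the tool goes at most 62.5 mm and 10.7 degrees, less where a joint would pass 70% of its speed; a pose out of reach is approached as far as the arm can. A call with a number of a shift or a turn outside -1 to 1 is refused whole. A call with a gripper value outside its range is refused whole. The fingers move at their own pace and stop on an object; FORCE is the grip in N (left out, the last holds). Time passes only in rows, so rows that repeat a pose let the fingers close. It gives the time, the measured TCP pose, the force, the opening and the grip force at its end, in the units of the state.
- observe(): the state, without advancing time (a new reading comes with each control period).
- cams.read_camera(name): name is "scene" or "top" or "wrist"; returns the picture (420x560x3 uint8, red, green, blue); there is no depth.
- cams.camera_model(name): a dict with "camera_matrix" (3x3 intrinsics, pixels), "pose" (4x4, takes a point from camera to world coordinates). Camera axes: x right, y down, z forward; pixel columns grow to the right and rows downward; lengths in m; the calibration is good to about 2 mm. A picture is of the moment at which its call begins: read the wrist's pose just before it. camera_model takes no time and is no camera call; for the wrist camera it gives the pose at the moment of the call.
- robot.hand_in(): hands the job in; it is judged then, once.
Trained networks look in the newest picture that a camera, given by its name, has taken for a name from the list of things; names that differ only in an ending like _2 or _b are one class to them, and where a whole thing is asked for, a point or a joint stands for the part that bears it (a point fixed in the world has none). Each returns a list of dicts, best first, with "confidence" (0 to 1); they miss things now and then, are a little off and sometimes report something else, mostly with a low value. They report only what shows in the picture. A call takes as long as a camera call. They do not tell look-alikes from the thing itself.
- models.find_in(target, camera): "position" ([x, y, z] in m, in world coordinates, good to about 4 mm: the middle of the surface that is visible of it).
- models.pinpoint(target, camera): "position" ([x, y, z] in m, in world coordinates, good to about 4 mm: a listed point, or the origin of a listed thing).
The state is a dict: "time": time; "qpos": joint angles; "qvel": joint speeds; "joint_efforts": joint torques, N m; "tool_pos": TCP position; "tool_rot": TCP orientation; "contact_force": force on the tool from outside, world axes, zero at the start; "torque": the same for the moment, N m; "opening": finger opening in m; "grip_force": force on a finger pad.
Only numpy, scipy, OpenCV 4.12 (cv2) and the standard library are available. Lean on these libraries where they do the work, as an engineer would, in place of code of your own. Each camera call takes 0.05 s, during which the arm holds its last target. There are 200 camera calls.

### The job

The flat-sided (rectangular) tin behind the stack of cartons has to be weighed. Set the steel jug and the upper two cartons aside on the wooden tray, leaving the lower two cartons where they lie, and only then take the tin out and stand it upright in the middle of the scale's platform and let go. Then rebuild the stack as it was - the two cartons side by side across the lower two, spaced so that the four edges of the layers are flush, and the jug upright on top in the middle - without shifting the round tin or the mug or tipping anything over.

Things in the scene. Friction and masses are not known exactly. Their poses are not given: they have to be found in the camera images.
- flat_tin: The tin to weigh: plain metal, flat sides, flush lid, 60 (its x) x 92 (its y) x 112 mm high, 0.3 kg. Origin: centre of the underside, z up. Stands upright behind the stack (far side from the robot), left or right of its middle, its wide side parallel to the stack and 14 mm behind it: no room for a finger in front until the upper cartons are gone, then down to 60 mm above the counter.
- round_tin: Round metal tin, 68 mm diameter, 85 mm high, standing beside the flat tin behind the stack (24 mm gap). Origin at the centre of its underside. A bystander: leave it where it is.
- jug: Small open steel milk jug, 69 mm across at the belly, 62 mm at 56 mm above its foot, 65 mm at the rim, 80 mm high, 0.18 kg; handle on its own -x side reaching 60 mm from the axis. Grasp it across its own y, 35 to 70 mm above its foot. Origin: centre of its underside, z up. Stands in the middle on top of the upper two cartons, handle roughly towards the robot.
- carton_a: One of the two upper cartons (a and b are identical and may be exchanged): closed cardboard carton, 150 (its x) x 58 (its y) x 55 mm high, 0.14 kg. Origin: centre of its underside, z up. The upper two lie on the lower two and across them, pointing away from the robot, 34 mm apart (centre lines 92 mm apart).
- carton_b: The other upper carton, identical to carton_a. The whole stack, two layers of two cartons, is 150 x 150 mm in plan and 110 mm high, all outer edges flush.
- carton_rear: The lower carton farther from the robot, same size as carton_a but with its 150 mm along its own y (left-right); its x points away from the robot. The centre of the stack is 46 mm towards -x from its origin (centre of its underside). It stays where it is.
- carton_front: The lower carton nearer to the robot, 150 mm along its own y, its centre 92 mm towards -x from carton_rear's. It stays where it is.
- tray: Low wooden serving tray, fixed, empty at the start, 310 (its x) x 210 (its y) mm outside, rim 16 mm high and 5 mm thick, floor 5 mm above the counter. Origin at the centre of its underside. Stands left or right of the stack, the scale on the other side.
- scale: White kitchen scale, fixed, with a round steel platform of 144 mm diameter whose flat top is 35 mm above the counter and does not sink; display on the side towards the robot. Origin on the counter under the centre of the platform, z up.
- mug: White ceramic mug, 80 mm diameter, 92 mm high, standing about 155 mm behind the scale's platform centre. Origin at the centre of its underside. A bystander: leave it where it is. Other equipment is farther than 0.78 m ahead or 0.5 m to the side.
Things that resemble listed ones, but are neither listed nor needed, are in the scene too. Leave any purple or yellow look-alike of the carton_b alone.

How it is judged:
By the outcome, as a careful person would: the job done as asked, in the order asked, and still so for the second after the job is handed in, with the robot touching nothing.
It also fails if it takes over 144 s, if anything falls off the work surface, if the arm or the gripper's body presses on something with over 40 N, if the wrist force passes 120 N, or if a joint passes its speed limit or range.

## Working session

There is one attempt and no reset: what is moved stays moved. The work goes in short steps, Python scripts to look and compute and a shell command to move; the robot and the scene stay as the last step left them, time stands still between calls to the robot, and variables do not carry over. Pictures are saved under pics/ and viewed, at most 14 in all, crops included, and the job is handed in when it is done.

```bash
ls; mkdir -p pics; cat > h.py <<'E'
import numpy as np, cv2
from cell import observe, cams, robot, models
def snap(cam,name):
    im=cams.read_camera(cam); cv2.imwrite(f'pics/{name}.png',cv2.cvtColor(im,cv2.COLOR_RGB2BGR)); return im
def proj(cam,P):
    m=cams.camera_model(cam);T=np.linalg.inv(m['pose']);p=T[:3,:3]@np.asarray(P,float).T+T[:3,3:4];q=m['camera_matrix']@p;return (q[:2]/q[2]).T
def ray(cam,uv,z):
    m=cams.camera_model(cam);uv=np.atleast_2d(uv).astype(float)
    d=(m['pose'][:3,:3]@np.linalg.inv(m['camera_matrix'])@np.c_[uv,np.ones(len(uv))].T).T
    o=m['pose'][:3,3];return o+d*((z-o[2])/d[:,2:3])
E
python3 - <<'E'
from h import *
o=observe();print(o['time'],o['tool_pos'],o['tool_rot'],o['opening'])
for c in('scene','top'):
    snap(c,c+'0'); 
    for t in['flat_tin','round_tin','jug','carton_a','carton_rear','carton_front','tray','scale','mug']:
        print(c,t,[(np.round(r['position'],3).tolist(),round(r['confidence'],2)) for r in models.pinpoint(t,c)[:4]])
print(observe()['time'])
E
```

```text
pics
0.0 [0.20280559 0.48408877 0.40405189] [-3.14007501e+00 -2.08074240e-04  2.74480100e+00] 0.0915819882679756
scene flat_tin [([0.586, -0.038, -0.002], 0.64), ([0.609, 0.063, -0.001], 0.15)]
scene round_tin [([0.609, 0.062, 0.002], 0.82)]
scene jug [([0.474, 0.031, 0.107], 0.66)]
scene carton_a [([0.282, 0.245, -0.0], 0.93), ([0.472, -0.011, 0.06], 0.87), ([0.233, -0.331, -0.004], 0.65), ([0.487, 0.074, 0.054], 0.6)]
scene carton_rear [([0.521, 0.025, -0.003], 0.64)]
scene carton_front [([0.469, -0.008, 0.057], 0.66)]
scene tray [([0.518, -0.33, -0.002], 0.77)]
scene scale [([0.52, 0.332, 0.002], 0.95)]
scene mug [([0.672, 0.345, 0.002], 0.92)]
top flat_tin [([0.587, -0.035, -0.002], 0.84)]
top round_tin [([0.603, 0.066, 0.001], 0.98), ([0.672, 0.345, -0.003], 0.67)]
top jug [([0.481, 0.03, 0.115], 0.58), ([0.605, 0.068, 0.001], 0.33)]
top carton_a [([0.471, -0.012, 0.054], 0.78), ([0.277, 0.244, 0.002], 0.76), ([0.484, 0.079, 0.055], 0.71), ([0.228, -0.333, -0.003], 0.71)]
top carton_rear [([0.524, 0.026, -0.0], 0.56)]
top carton_front [([0.434, 0.041, 0.001], 0.67)]
top tray [([0.526, -0.328, -0.004], 0.79)]
top scale [([0.52, 0.336, -0.001], 0.86)]
top mug [([0.671, 0.343, -0.003], 0.76)]
1.0
```

```bash
python3 -c "
import cv2,numpy as np
a=cv2.imread('pics/scene0.png');b=cv2.imread('pics/top0.png')
cv2.imwrite('pics/both0.png',cv2.resize(np.vstack([a,b]),None,fx=.7,fy=.7,interpolation=cv2.INTER_AREA))"
```

```text
(no output)
```

View pics/top0.png

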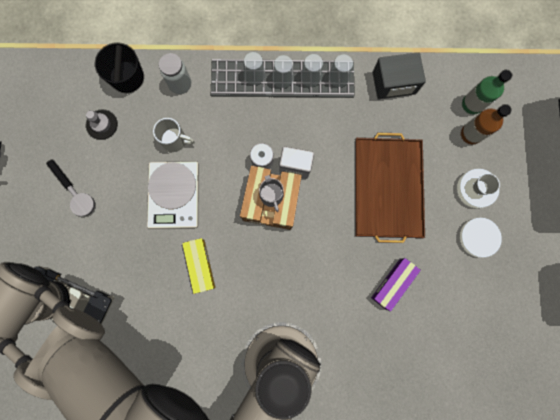

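View pics/scene0.png

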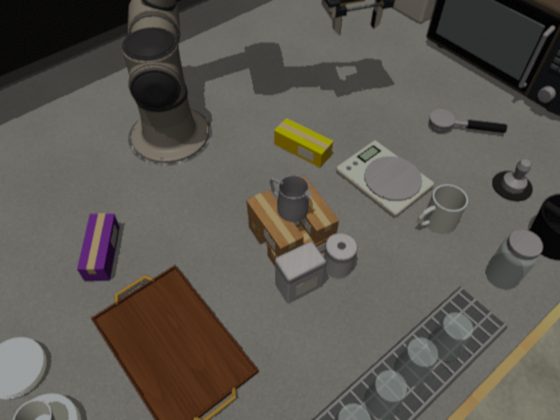

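The stack is the orange pair-on-pair at top (270,197) / scene (292,220), carrying the jug. The flat tin is at top (297,158) and the round tin at (262,155). The tray is at (390,188) and the scale at (172,190). There are three carton-like candidates in the top image: orange (270,200), yellow (198,265) and purple (397,283). Only the orange ones lie in the stack, so those are meant. I'll confirm with the wrist close-up.

```bash
cat >> h.py <<'E'
def plan(p,yaw=None,half=True):
    "shift/turn shares to TCP position p (None keeps) and yaw"
    o=observe();r=o['tool_rot'];c,s=np.cos(r[2]),np.sin(r[2]);d=np.asarray(p,float)-o['tool_pos']
    sh=np.array([c*d[0]+s*d[1],s*d[0]-c*d[1],-d[2]])/.4
    t=0
    if yaw is not None:
        e=r[2]-yaw; t=((e+np.pi/2)%np.pi-np.pi/2 if half else (e+np.pi)%(2*np.pi)-np.pi)/np.pi
    print('shift',sh.round(4).tolist(),'turn',round(t,4),'rows>=',int(np.ceil(np.linalg.norm(d)/.0625)),int(np.ceil(abs(t)*180/10.7)))
def st():
    o=observe();print('t',round(o['time'],2),'p',o['tool_pos'].round(4) if hasattr(o['tool_pos'],'round') else np.round(o['tool_pos'],4),'rot',np.round(o['tool_rot'],4),'F',np.round(o['contact_force'],1),'open',round(o['opening'],4),'g',round(o['grip_force'],1))
E
python3 - <<'E'
from h import *
from scipy.spatial.transform import Rotation as R
o=observe();T=np.eye(4);T[:3,:3]=R.from_euler('xyz',o['tool_rot']).as_matrix();T[:3,3]=o['tool_pos']
m=cams.camera_model('wrist');print((np.linalg.inv(T)@m['pose']).round(3),m['camera_matrix'].round(1))
plan([.42,.03,.50],3.0)
E
```

```text
[[-0.001 -0.961 -0.275  0.074]
 [ 1.    -0.001  0.     0.   ]
 [-0.    -0.275  0.961  0.021]
 [ 0.     0.     0.     1.   ]] [[303.5   0.  280.4]
 [  0.  303.5 214.7]
 [  0.    0.    1. ]]
shift [-0.9395, -0.8376, -0.2381] turn -0.0812 rows>= 9 2
```

```bash
python3 -m jog '[[[-0.3,-0.3,-0.1],0,0],[[-1,-0.86,-0.24],-0.08,0],[[-1,-0.86,-0.24],-0.08,0],[[-1,-0.86,-0.24],-0.08,0],[[-1,-0.86,-0.24],-0.08,0],[[-1,-0.86,-0.24],-0.08,0],[[-1,-0.86,-0.24],-0.08,0],[[-1,-0.86,-0.24],-0.08,0],[[-1,-0.86,-0.24],-0.08,0],[[-1,-0.86,-0.24],-0.08,0],[[-1,-0.86,-0.24],-0.08,0],[[-1,-0.86,-0.24],-0.08,0]]' 20; python3 -m jog '[[[-0.15,0,0],0,0],[[-0.15,0,0],0,0]]'
python3 - <<'E'
from h import *
st(); snap('wrist','w1')
for t in['flat_tin','round_tin','jug','carton_a','carton_rear','carton_front']:
        print(t,[(np.round(r['position'],3).tolist(),round(r['confidence'],2)) for r in models.pinpoint(t,'wrist')[:4]])
E
```

```text
time: 2.5
tool_pos: [0.4384, 0.0134, 0.5007]
tool_rot: [3.141, -0.0, 2.998]
contact_force: [-0.0, 0.2, -0.3]
opening: 0.0917
grip_force: 0.0
time: 2.75
tool_pos: [0.5005, 0.0042, 0.4988]
tool_rot: [3.141, -0.002, 2.998]
contact_force: [-0.1, 1.5, -0.5]
opening: 0.0919
grip_force: 0.0
t 2.75 p [0.5005 0.0042 0.4988] rot [ 3.1414e+00 -2.4000e-03  2.9976e+00] F [-0.1  1.5 -0.5] open 0.0919 g 0.0
flat_tin [([0.582, -0.04, -0.003], 0.64)]
round_tin [([0.602, 0.061, -0.001], 0.59)]
jug [([0.479, 0.032, 0.111], 0.57)]
carton_a [([0.486, 0.075, 0.054], 0.74), ([0.23, -0.334, -0.003], 0.67)]
carton_rear []
carton_front [([0.432, 0.042, 0.003], 0.61)]
```

View pics/w1.png

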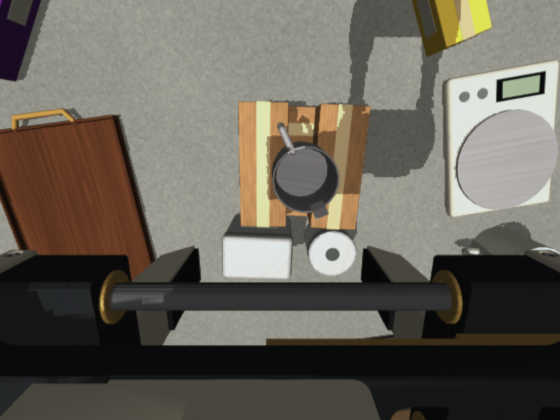

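The wrist picture shows the orange stack at (303,165) with the jug on it at (305,178). The flat tin is at (257,255) and the round tin at (331,253). Yellow and purple sit apart at the top edge. An enlarged crop confirms this and gives me corners.

```bash
python3 -c "
import cv2
a=cv2.imread('pics/w1.png')[90:285,210:385];cv2.imwrite('pics/w1c.png',cv2.resize(a,None,fx=3,fy=3,interpolation=cv2.INTER_CUBIC))"
```

```text
(no output)
```

View pics/w1c.png

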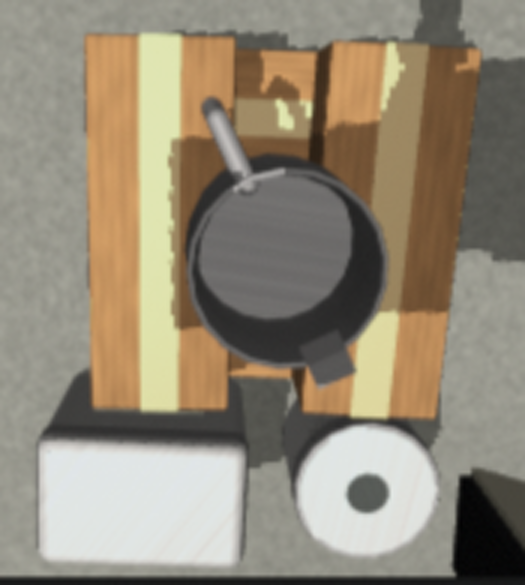

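```bash
python3 - <<'E'
from h import *
from scipy.optimize import least_squares
def C(l): return np.array(l)/3.+[210,90]
def rect(px,z,L,W):
    X=ray('wrist',C(px),z)[:,:2]
    loc=np.array([[-L/2,-W/2],[-L/2,W/2],[L/2,W/2],[L/2,-W/2]])
    f=lambda q:(loc@np.array([[np.cos(q[2]),np.sin(q[2])],[-np.sin(q[2]),np.cos(q[2])]])+q[:2]-X).ravel()
    s=least_squares(f,[*X.mean(0),-.15]);return s.x.round(4),(np.abs(s.fun).max()).round(4)
print('A',rect([[86,35],[235,38],[226,409],[94,408]],.11,.15,.058))
print('B',rect([[330,42],[480,46],[435,417],[304,411]],.11,.15,.058))
print('stack',rect([[86,35],[480,46],[435,417],[94,408]],.11,.15,.15))
print('tin',rect([[42,440],[245,445],[240,566],[40,562]],.112,.06,.092))
print('round',ray('wrist',C([[367,489]]),.085))
print('jug rim',ray('wrist',C([[287,268]]),.19),'handle',ray('wrist',C([[212,105]]),.175))
E
```

```text
A (array([ 0.4679, -0.0121, -0.1622]), np.float64(0.0007))
B (array([ 0.4838,  0.0784, -0.1879]), np.float64(0.0008))
stack (array([ 0.4762,  0.0332, -0.1749]), np.float64(0.0019))
tin (array([ 0.5839, -0.039 , -0.177 ]), np.float64(0.0025))
round [[0.60313631 0.06286601 0.085     ]]
jug rim [[0.47554882 0.03229939 0.19      ]] handle [[0.42220895 0.01576174 0.175     ]]
```

Confirmed: the two orange cartons with the jug are the ones meant. The stack is at (0.476,0.033) with yaw −0.175, and the jug yaw is about 0.29. I'll grasp the jug at 56 mm above its foot.

```bash
python3 - <<'E'
from h import *
st();plan([.4755,.0325,.42],.29);plan([.4755,.0325,.326],.29)
E
```

```text
t 3.1 p [0.4974 0.0041 0.5015] rot [3.1415e+00 1.3000e-03 2.9966e+00] F [ 0.6 -0.3  0.5] open 0.0919 g 0.0
shift [0.0644, 0.0624, 0.2036] turn -0.1384 rows>= 2 3
shift [0.0644, 0.0624, 0.4386] turn -0.1384 rows>= 3 3
```

```bash
python3 -m jog '[[[0.0645,0.0625,0],-0.138,0],[[0.0645,0.0625,0.1],-0.138,0],[[0.0645,0.0625,0.2],-0.138,0],[[0.0645,0.0625,0.2],-0.138,0],[[0.0645,0.0625,0.2],-0.138,0],[[0.0645,0.0625,0.2],-0.138,0]]' 15
python3 - <<'E'
from h import *
plan([.4755,.0325,.326],.29);
st()
im=snap('wrist','w2')
print([(np.round(r['position'],3).tolist(),round(r['confidence'],2)) for r in models.pinpoint('jug','wrist')[:4]])
E
```

```text
time: 3.85
tool_pos: [0.4766, 0.0321, 0.4225]
tool_rot: [-3.14, 0.003, -2.854]
contact_force: [-0.2, 0.2, 0.8]
opening: 0.0915
grip_force: 0.0
shift [0.0024, 0.0019, 0.2413] turn -0.0009 rows>= 2 1
t 3.85 p [0.4766 0.0321 0.4225] rot [-3.1404  0.0032 -2.8543] F [-0.2  0.2  0.8] open 0.0915 g 0.0
[([0.474, 0.034, 0.111], 0.55)]
```

View pics/w2.png

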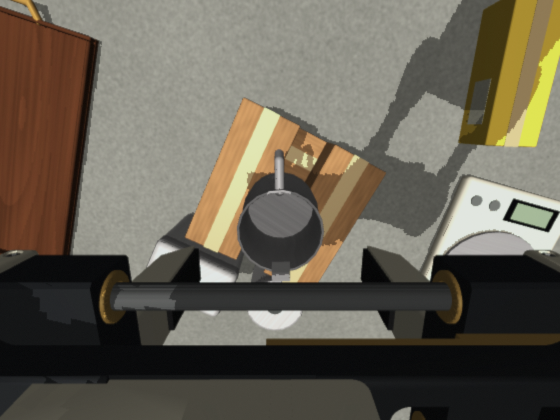

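The jug (280,225) is centred between the fingers, with its handle straight back (279,165). Descend and grip.

```bash
python3 -m jog '[[[0,0,0.1],0,0],[[0,0,0.2],0,0],[[0,0,0.24],0,0],[[0,0,0.24],0,0],[[0,0,0.24],0,0.6],[[0,0,0.24],0,0.6],[[0,0,0.24],0,0.6],[[0,0,0.24],0,0.6]]' 15; python3 -m jog '[[[0,0,-0.05],0,0.6],[[0,0,-0.12],0,0.6],[[0,0,-0.2],0,0.6],[[0,0,-0.2],0,0.6],[[0,0,-0.2],0,0.6]]'
python3 - <<'E'
from h import *
plan([.615,-.33,.30],.29);plan([.615,-.33,.223],.29)
snap('scene','s2')
m=cams.camera_model('top')
for t in ('tray','scale'):
  for c in('scene','top'):
    cams.read_camera(c);print(t,[(np.round(r['position'],3).tolist(),round(r['confidence'],2)) for r in models.pinpoint(t,c)[:2]])
# tray outline in top image
im=cv2.cvtColor(cv2.imread('pics/top0.png'),cv2.COLOR_BGR2HSV)
mk=((im[...,0]<12)|(im[...,0]>172))&(im[...,1]>110)&(im[...,2]<160);mk[:,:340]=0;mk[:,440:]=0;mk[:125]=0;mk[245:]=0
n,l,s,c=cv2.connectedComponentsWithStats(mk.astype(np.uint8));k=1+s[1:,4].argmax()
r=cv2.minAreaRect(np.argwhere(l==k)[:,::-1].astype(np.float32));print(r,ray('top',cv2.boxPoints(r),.01).round(3),ray('top',[r[0]],.01))
E
```

```text
time: 4.95
tool_pos: [0.4765, 0.0321, 0.3254]
tool_rot: [-3.141, 0.001, -2.853]
contact_force: [-0.0, -0.8, 4.5]
opening: 0.0649
grip_force: 15.0
time: 5.58
tool_pos: [0.476, 0.0322, 0.4036]
tool_rot: [3.141, -0.002, -2.854]
contact_force: [-0.1, -0.1, -1.5]
opening: 0.0647
grip_force: 15.0
shift [-0.0761, -0.9669, 0.2589] turn -0.0006 rows>= 7 1
shift [-0.0761, -0.9669, 0.4514] turn -0.0006 rows>= 7 1
tray [([0.52, -0.332, -0.005], 0.74), ([0.487, 0.076, 0.052], 0.27)]
tray [([0.525, -0.326, 0.001], 0.62), ([0.483, 0.075, 0.056], 0.62)]
scale [([0.522, 0.335, -0.001], 0.92)]
scale [([0.519, 0.333, 0.0], 0.93)]
((389.5, 187.5), (99.0, 67.0), 90.0) [[ 0.681 -0.231  0.01 ]
 [ 0.683 -0.443  0.01 ]
 [ 0.371 -0.428  0.01 ]
 [ 0.37  -0.224  0.01 ]] [[ 0.52376688 -0.3314272   0.01      ]]
```

```bash
python3 -m jog '[[[-0.02,-0.1,0],0,0.6],[[-0.1,-0.96,0],0,0.6],[[-0.1,-0.96,0],0,0.6],[[-0.1,-0.96,0],0,0.6],[[-0.1,-0.96,0.1],0,0.6],[[-0.1,-0.96,0.2],0,0.6],[[-0.1,-0.96,0.3],0,0.6],[[-0.1,-0.96,0.38],0,0.6],[[-0.1,-0.96,0.38],0,0.6],[[-0.1,-0.96,0.38],0,0.6],[[-0.1,-0.96,0.38],0,0.6]]'
python3 - <<'E'
from h import *
st();plan([.625,-.33,.2215],.29)
E
```

```text
time: 7.4
tool_pos: [0.6245, -0.3243, 0.2562]
tool_rot: [-3.138, 0.003, -2.853]
contact_force: [0.2, 0.3, -1.2]
opening: 0.0648
grip_force: 15.0
t 7.4 p [ 0.6245 -0.3243  0.2562] rot [-3.1377  0.0035 -2.8526] F [ 0.2  0.3 -1.2] open 0.0648 g 15.0
shift [0.0028, -0.0141, 0.0867] turn -0.0003 rows>= 1 1
```

```bash
python3 -m jog '[[[0,0,0.04],0,0.6],[[0,0,0.072],0,0.6],[[0,0,0.072],0,0.6],[[0,0,0.072],0,0.6]]'; python3 -m jog '[[[0,0,0.003],0,0.6],[[0,0,0.003],0,0.6],[[0,0,0.003],0,0.6]]'
```

```text
time: 7.9
tool_pos: [0.6239, -0.3247, 0.2238]
tool_rot: [3.141, -0.0, -2.853]
contact_force: [-0.5, -1.1, -1.6]
opening: 0.0648
grip_force: 15.0
time: 8.28
tool_pos: [0.6238, -0.3247, 0.2229]
tool_rot: [-3.141, 0.0, -2.853]
contact_force: [-0.2, 0.7, -1.5]
opening: 0.0647
grip_force: 15.0
```

```bash
python3 -m jog '[[[0,0,0.005],0,0.6],[[0,0,0.005],0,0.6],[[0,0,0.005],0,0.3],[[0,0,0.005],0,0],[[0,0,0.005],0,0],[[0,0,0.005],0,0],[[0,0,-0.1],0,0],[[0,0,-0.2],0,0],[[0,0,-0.35],0,0],[[0,0,-0.35],0,0],[[0,0,-0.35],0,0]]'
python3 - <<'E'
from h import *
plan([.4679,-.0121,.36],-.175);plan([.4679,-.0121,.252],-.175)
cams.read_camera('top');print([(np.round(r['position'],3).tolist(),round(r['confidence'],2)) for r in models.pinpoint('jug','top')[:2]])
print([(np.round(r['position'],3).tolist(),round(r['confidence'],2)) for r in models.pinpoint('carton_a','top')[:5]])
E
```

```text
time: 9.65
tool_pos: [0.6236, -0.3245, 0.3624]
tool_rot: [3.141, -0.0, -2.854]
contact_force: [-0.2, -1.2, -0.4]
opening: 0.0921
grip_force: 0.0
shift [0.1512, 0.8594, 0.006] turn 0.1474 rows>= 6 3
shift [0.1512, 0.8594, 0.276] turn 0.1474 rows>= 6 3
[]
[([0.484, 0.076, 0.057], 0.75), ([0.229, -0.334, -0.004], 0.74), ([0.28, 0.244, -0.0], 0.7)]
```

```bash
python3 -m jog '[[[0.02,0.1,0],0.05,0.22],[[0.151,0.859,0],0.1474,0.22],[[0.151,0.859,0],0.1474,0.22],[[0.151,0.859,0],0.1474,0.22],[[0.151,0.859,0],0.1474,0.22],[[0.151,0.859,0],0.1474,0.22],[[0.151,0.859,0],0.1474,0.22],[[0.151,0.859,0],0.1474,0.22],[[0.151,0.859,0],0.1474,0.22],[[0.151,0.859,0],0.1474,0.22]]' 15
python3 - <<'E'
from h import *
st();plan([.468,-.0123,.252],-.175)
snap('wrist','w3')
E
```

```text
time: 11.05
tool_pos: [0.4687, -0.0133, 0.3624]
tool_rot: [3.142, -0.0, 2.965]
contact_force: [-0.5, 0.0, -0.2]
opening: 0.0716
grip_force: 0.0
t 11.05 p [ 0.4687 -0.0133  0.3624] rot [ 3.1416e+00 -5.0000e-04  2.9650e+00] F [-0.5  0.  -0.2] open 0.0716 g 0.0
shift [0.0021, 0.0022, 0.2759] turn -0.0005 rows>= 2 1
```

View pics/w3.png

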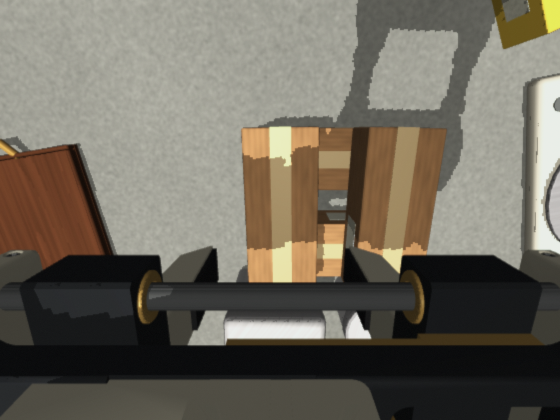

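Carton A (243–318 at row 128) is centred on column 280 and square with the tool. Descend, grip and lift.

```bash
python3 - <<'E'
from h import *
print(ray('wrist',[[243,128],[318,127.5],[365,128],[445,129]],.11).round(4))
E
python3 -m jog '[[[0.002,0.002,0.1],0,0.22],[[0.002,0.002,0.2],0,0.22],[[0.002,0.002,0.274],0,0.22],[[0.002,0.002,0.274],0,0.22],[[0.002,0.002,0.274],0,0.22],[[0.002,0.002,0.274],0,0.6],[[0.002,0.002,0.274],0,0.6],[[0.002,0.002,0.274],0,0.6]]' 15; python3 -m jog '[[[0,0,-0.04],0,0.6],[[0,0,-0.12],0,0.6],[[0,0,-0.2],0,0.6],[[0,0,-0.2],0,0.6],[[0,0,-0.2],0,0.6]]'
python3 - <<'E'
from h import *
plan([.457,-.38,.30],0);plan([.457,-.38,.202],0)
E
```

```text
[[ 0.3911 -0.0269  0.11  ]
 [ 0.4005  0.0274  0.11  ]
 [ 0.4069  0.0614  0.11  ]
 [ 0.418   0.1192  0.11  ]]
time: 12.1
tool_pos: [0.4679, -0.0116, 0.2541]
tool_rot: [-3.141, 0.002, 2.967]
contact_force: [-0.7, -0.2, 5.8]
opening: 0.0581
grip_force: 15.0
time: 12.72
tool_pos: [0.4672, -0.0114, 0.3324]
tool_rot: [3.141, -0.001, 2.967]
contact_force: [0.6, -0.3, -1.7]
opening: 0.058
grip_force: 15.0
shift [-0.1355, -0.9119, 0.0809] turn -0.0557 rows>= 6 1
shift [-0.1355, -0.9119, 0.3259] turn -0.0557 rows>= 7 1
```

```bash
python3 -m jog '[[[-0.02,-0.1,0],-0.02,0.6],[[-0.1355,-0.912,0],-0.0557,0.6],[[-0.1355,-0.912,0],-0.0557,0.6],[[-0.1355,-0.912,0],-0.0557,0.6],[[-0.1355,-0.912,0],-0.0557,0.6],[[-0.1355,-0.912,0.1],-0.0557,0.6],[[-0.1355,-0.912,0.2],-0.0557,0.6],[[-0.1355,-0.912,0.29],-0.0557,0.6],[[-0.1355,-0.912,0.29],-0.0557,0.6],[[-0.1355,-0.912,0.29],-0.0557,0.6],[[-0.1355,-0.912,0.29],-0.0557,0.6]]'
python3 -m jog '[[[0,0,0.02],0,0.6],[[0,0,0.026],0,0.6],[[0,0,0.026],0,0.6]]'
```

```text
time: 14.1
tool_pos: [0.458, -0.3802, 0.2189]
tool_rot: [-3.139, 0.002, -3.141]
contact_force: [-0.6, 0.5, -1.8]
opening: 0.0582
grip_force: 15.0
time: 14.48
tool_pos: [0.4574, -0.38, 0.2065]
tool_rot: [3.141, -0.0, -3.142]
contact_force: [-0.3, 0.3, -1.0]
opening: 0.0581
grip_force: 15.0
```

```bash
python3 -m jog '[[[0,0,0.004],0,0.6],[[0,0,0.004],0,0.6],[[0,0,0.004],0,0.22],[[0,0,0.004],0,0.22],[[0,0,0.004],0,0.22]]'; python3 -m jog '[[[0,0,-0.1],0,0.22],[[0,0,-0.2],0,0.22],[[0,0,-0.38],0,0.22],[[0,0,-0.38],0,0.22],[[0,0,-0.38],0,0.22]]'
python3 - <<'E'
from h import *
plan([.485,.0785,.36],-.175);plan([.485,.0785,.254],-.175)
E
```

```text
time: 15.1
tool_pos: [0.4575, -0.3801, 0.2052]
tool_rot: [-3.141, 0.0, 3.142]
contact_force: [0.4, -0.2, 0.4]
opening: 0.0713
grip_force: 0.0
time: 15.72
tool_pos: [0.4574, -0.38, 0.3575]
tool_rot: [-3.141, 0.001, -3.142]
contact_force: [0.5, 0.7, -0.6]
opening: 0.0712
grip_force: 0.0
shift [-0.0691, 1.1463, -0.0063] turn 0.0557 rows>= 8 1
shift [-0.0691, 1.1463, 0.2587] turn 0.0557 rows>= 8 1
```

```bash
python3 -m jog '[[[0,0.1,0],0,0.22],[[-0.05,0.8,0],0,0.22],[[-0.05,0.8,0],0,0.22],[[-0.05,0.8,0],0,0.22],[[-0.05,0.8,0],0,0.22],[[-0.05,0.8,0],0,0.22]]'; python3 -m jog '[[[-0.019,0.346,0],0.0557,0.22],[[-0.019,0.346,0],0.0557,0.22],[[-0.019,0.346,0],0.0557,0.22],[[-0.019,0.346,0],0.0557,0.22],[[-0.019,0.346,0],0.0557,0.22]]'
python3 - <<'E'
from h import *
plan([.485,.0785,.254],-.175)
E
```

```text
time: 16.48
tool_pos: [0.4767, -0.0572, 0.3551]
tool_rot: [3.14, -0.004, -3.139]
contact_force: [0.8, 0.2, -1.0]
opening: 0.0718
grip_force: 0.0
time: 17.1
tool_pos: [0.4849, 0.0776, 0.356]
tool_rot: [-3.141, -0.002, 2.966]
contact_force: [-0.7, -0.2, -0.2]
opening: 0.0715
grip_force: 0.0
shift [0.0001, 0.0023, 0.255] turn -0.0001 rows>= 2 1
```

```bash
python3 -m jog '[[[0,0.002,0.1],0,0.22],[[0,0.002,0.2],0,0.22],[[0,0.002,0.255],0,0.22],[[0,0.002,0.255],0,0.22],[[0,0.002,0.255],0,0.22],[[0,0.002,0.255],0,0.6],[[0,0.002,0.255],0,0.6],[[0,0.002,0.255],0,0.6]]' 15; python3 -m jog '[[[0,0,-0.04],0,0.6],[[0,0,-0.12],0,0.6],[[0,0,-0.2],0,0.6],[[0,0,-0.2],0,0.6],[[0,0,-0.2],0,0.6]]'
python3 - <<'E'
from h import *
plan([.457,-.2,.33],-.175);plan([.457,-.28,.2205],0)
E
```

```text
time: 18.1
tool_pos: [0.4854, 0.079, 0.256]
tool_rot: [3.141, 0.002, 2.967]
contact_force: [-0.6, -2.2, 6.5]
opening: 0.0581
grip_force: 15.0
time: 18.73
tool_pos: [0.4847, 0.0791, 0.3343]
tool_rot: [-3.141, -0.001, 2.967]
contact_force: [-0.6, 0.9, -1.0]
opening: 0.0577
grip_force: 14.9
shift [-0.0531, -0.6992, 0.0106] turn 0.0 rows>= 5 1
shift [-0.0879, -0.8962, 0.2844] turn -0.0557 rows>= 7 1
```

```bash
python3 -m jog '[[[-0.02,-0.1,0],-0.02,0.6],[[-0.088,-0.896,0],-0.0557,0.6],[[-0.088,-0.896,0],-0.0557,0.6],[[-0.088,-0.896,0],-0.0557,0.6],[[-0.088,-0.896,0],-0.0557,0.6],[[-0.088,-0.896,0.1],-0.0557,0.6],[[-0.088,-0.896,0.2],-0.0557,0.6],[[-0.088,-0.896,0.29],-0.0557,0.6],[[-0.088,-0.896,0.29],-0.0557,0.6],[[-0.088,-0.896,0.29],-0.0557,0.6],[[-0.088,-0.896,0.29],-0.0557,0.6]]'
python3 -m jog '[[[0,0,0.02],0,0.6],[[0,0,0.027],0,0.6],[[0,0,0.027],0,0.6]]'
```

```text
time: 20.1
tool_pos: [0.458, -0.28, 0.2206]
tool_rot: [-3.14, 0.002, -3.141]
contact_force: [0.2, -0.5, -1.7]
opening: 0.058
grip_force: 14.9
time: 20.48
tool_pos: [0.4574, -0.2799, 0.2081]
tool_rot: [3.141, -0.0, -3.142]
contact_force: [-0.5, -0.6, -1.2]
opening: 0.0577
grip_force: 14.9
```

```bash
python3 -m jog '[[[0,0,0.004],0,0.6],[[0,0,0.004],0,0.6],[[0,0,0.004],0,0.22],[[0,0,0.004],0,0.22],[[0,0,0.004],0,0.22]]'; python3 -m jog '[[[0,0,-0.1],0,0.22],[[0,0,-0.2],0,0.22],[[0,0,-0.4],0,0.22],[[-0.05,0.76,-0.6],0.0557,0],[[-0.05,0.76,-0.6],0.0557,0],[[-0.05,0.76,-0.6],0.0557,0],[[-0.05,0.76,-0.6],0.0557,0],[[-0.05,0.76,-0.6],0.0557,0],[[-0.05,0.76,-0.6],0.0557,0],[[-0.05,0.76,-0.6],0.0557,0],[[-0.05,0.76,-0.6],0.0557,0],[[-0.05,0.76,-0.6],0.0557,0]]'
python3 - <<'E'
from h import *
a=snap('wrist','w4');st()
b=cv2.imread('pics/w4.png')[90:285,160:425];cv2.imwrite('pics/w4c.png',cv2.resize(b,None,fx=3,fy=3,interpolation=cv2.INTER_CUBIC))
E
```

```text
time: 21.1
tool_pos: [0.4575, -0.28, 0.2068]
tool_rot: [-3.141, 0.0, 3.142]
contact_force: [0.2, 0.6, 0.0]
opening: 0.0714
grip_force: 0.0
time: 22.6
tool_pos: [0.4775, 0.0227, 0.4462]
tool_rot: [-3.141, -0.001, 2.964]
contact_force: [0.0, 0.7, -0.1]
opening: 0.0919
grip_force: 0.0
t 22.65 p [0.4775 0.0228 0.4462] rot [-3.1415e+00 -9.0000e-04  2.9646e+00] F [0.1 0.4 0.2] open 0.0918 g 0.0
```

View pics/w4c.png

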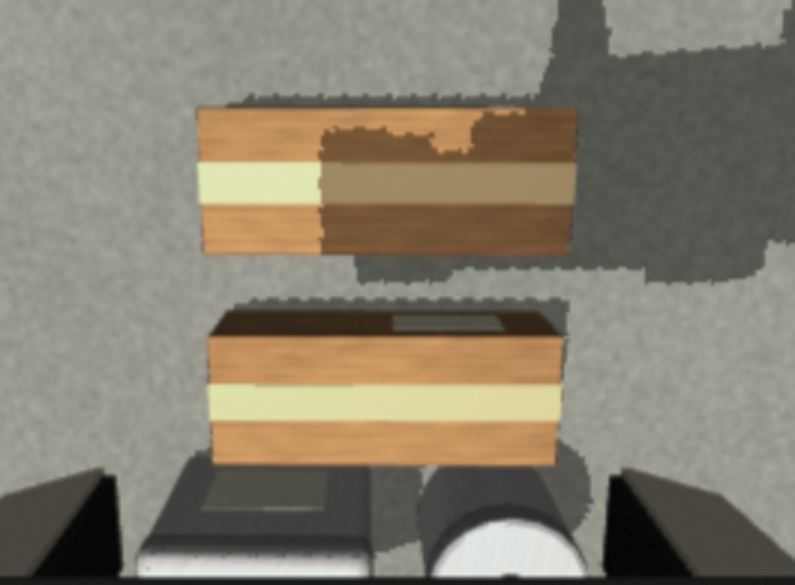

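```bash
python3 - <<'E'
from h import *
from scipy.optimize import least_squares
def rect(px,z,L,W):
    X=ray('wrist',np.array(px)/3.+[160,90],z)[:,:2]
    loc=np.array([[-L/2,-W/2],[-L/2,W/2],[L/2,W/2],[L/2,-W/2]])
    f=lambda q:(loc@np.array([[np.cos(q[2]),np.sin(q[2])],[-np.sin(q[2]),np.cos(q[2])]])+q[:2]-X).ravel()
    s=least_squares(f,[*X.mean(0),-.15]);return s.x.round(4),(np.abs(s.fun).max()).round(4)
print(rect([[197,108],[578,108],[572,254],[203,254]],.055,.058,.15))
print(rect([[209,336],[563,336],[557,465],[213,465]],.055,.058,.15))
print(rect([[197,108],[578,108],[557,465],[213,465]],.055,.15,.15))
plan([.584,-.039,.40],1.396,half=False);plan([.584,-.039,.249],1.396,half=False)
E
```

```text
(array([ 0.4325,  0.0419, -0.1769]), np.float64(0.0008))
(array([ 0.5229,  0.0256, -0.1779]), np.float64(0.0009))
(array([ 0.4778,  0.0336, -0.1776]), np.float64(0.0006))
shift [-0.2892, -0.1053, 0.1156] turn 0.4993 rows>= 3 9
shift [-0.2892, -0.1053, 0.4931] turn 0.4993 rows>= 4 9
```

```bash
python3 -m jog '[[[-0.29,-0.105,0.1],0.5,0],[[-0.29,-0.105,0.1],0.5,0],[[-0.29,-0.105,0.1],0.5,0],[[-0.29,-0.105,0.1],0.5,0],[[-0.29,-0.105,0.1],0.5,0],[[-0.29,-0.105,0.1],0.5,0],[[-0.29,-0.105,0.1],0.5,0],[[-0.29,-0.105,0.1],0.5,0],[[-0.29,-0.105,0.1],0.5,0],[[-0.29,-0.105,0.1],0.5,0],[[-0.29,-0.105,0.1],0.5,0]]'
python3 - <<'E'
from h import *
plan([.585,-.039,.248],1.394,half=False)
snap('wrist','w5')
print([(np.round(r['position'],3).tolist(),round(r['confidence'],2)) for r in models.pinpoint('flat_tin','wrist')[:2]])
E
```

```text
time: 24.02
tool_pos: [0.5844, -0.038, 0.4065]
tool_rot: [-3.141, -0.0, 1.397]
contact_force: [-0.5, -0.1, -0.9]
opening: 0.0916
grip_force: 0.0
shift [-0.0021, 0.002, 0.3963] turn 0.0008 rows>= 3 1
[([0.584, -0.042, -0.003], 0.74)]
```

View pics/w5.png

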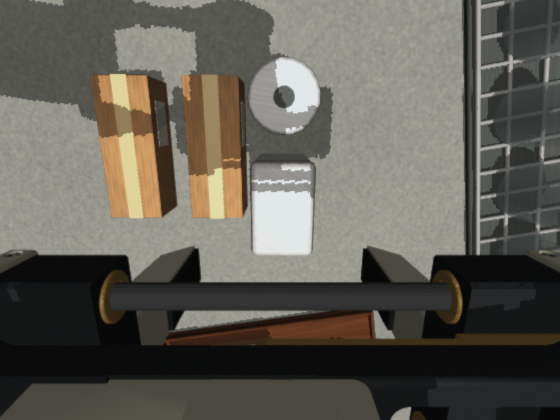

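The tin top spans columns 252–314 and rows 163–254, about 2 mm off the tool's centre, with the round tin well clear at (284,95). Descend and grip.

```bash
python3 - <<'E'
from h import *
print(ray('wrist',[[252,163],[314,163],[314,254],[252,254],[283,208]],.112).round(4))
E
python3 -m jog '[[[0,0.005,0.13],0,0],[[0,0.005,0.26],0,0],[[0,0.005,0.36],0,0],[[0,0.005,0.395],0,0],[[0,0.005,0.395],0,0],[[0,0.005,0.395],0,0],[[0,0.005,0.395],0,0.6],[[0,0.005,0.395],0,0.6],[[0,0.005,0.395],0,0.6],[[0,0.005,0.395],0,0.6]]' 25
```

```text
[[ 5.673e-01  1.020e-02  1.120e-01]
 [ 6.220e-01  6.000e-04  1.120e-01]
 [ 6.093e-01 -8.650e-02  1.120e-01]
 [ 5.497e-01 -7.600e-02  1.120e-01]
 [ 5.875e-01 -3.560e-02  1.120e-01]]
time: 25.38
tool_pos: [0.5863, -0.0379, 0.2489]
tool_rot: [3.142, -0.0, 1.396]
contact_force: [-1.3, 0.3, 2.8]
opening: 0.0599
grip_force: 25.0
```

```bash
python3 -m jog '[[[0,0,-0.05],0,0.6],[[0,0,-0.2],0,0.6],[[0,0,-0.4],0,0.6],[[0,0,-0.4],0,0.6],[[0,0,-0.4],0,0.6],[[0,0,-0.4],0,0.6]]'
python3 - <<'E'
from h import *
st();P=[]
for c in('top','scene'):
  snap(c,c+'3')
  for i in range(3):
    cams.read_camera(c);P+=[r['position'] for r in models.pinpoint('scale',c)[:1]]
print(np.round(P,4).tolist(),np.mean(P,0))
g=cv2.imread('pics/top3.png')
g4=cv2.resize(g[145:230,140:205],None,fx=4,fy=4,interpolation=cv2.INTER_CUBIC)
h=cv2.HoughCircles(cv2.GaussianBlur(cv2.cvtColor(g4,cv2.COLOR_BGR2GRAY),(5,5),1),cv2.HOUGH_GRADIENT,1,200,param1=80,param2=15,minRadius=80,maxRadius=110)
print(h)
u=(h[0,0,:2]+.5)/4-.5+[140,145];print(u,ray('top',[u],.035))
print(cams.camera_model('top')['camera_matrix'][0,0])
plan([.52,.334,.40],1.396,half=False)
E
```

```text
time: 26.12
tool_pos: [0.586, -0.0379, 0.4066]
tool_rot: [-3.138, -0.0, 1.396]
contact_force: [-0.7, -0.4, -3.1]
opening: 0.0599
grip_force: 25.0
t 26.12 p [ 0.586  -0.0379  0.4066] rot [-3.1378e+00 -2.0000e-04  1.3958e+00] F [-0.7 -0.4 -3.1] open 0.0599 g 25.0
[[0.5197, 0.3356, -0.0018], [0.5214, 0.3332, -0.0], [0.5206, 0.3369, -0.0018], [0.52, 0.3335, -0.0011], [0.5164, 0.3318, 0.0002], [0.5173, 0.3308, -0.0008]] [ 0.51923333  0.33363333 -0.00088333]
[[[127.5 163.5  96. ]]]
[171.5 185.5] [[0.51959519 0.33355715 0.035     ]]
432.94191459528594
shift [0.8867, -0.3251, 0.0219] turn -0.0 rows>= 7 1
```

```bash
python3 -m jog '[[[0.1,-0.03,0],0,0.6],[[0.886,-0.325,0],0,0.6],[[0.886,-0.325,0],0,0.6],[[0.886,-0.325,0],0,0.6],[[0.886,-0.325,0],0,0.6],[[0.886,-0.325,0],0,0.6],[[0.886,-0.325,0],0,0.6],[[0.886,-0.325,0],0,0.6],[[0.886,-0.325,0.1],0,0.6],[[0.886,-0.325,0.2],0,0.6],[[0.886,-0.325,0.2],0,0.6],[[0.886,-0.325,0.2],0,0.6]]'
python3 - <<'E'
from h import *
plan([.5195,.3336,.285],1.396,half=False)
E
```

```text
time: 28.32
tool_pos: [0.521, 0.333, 0.3305]
tool_rot: [3.139, -0.001, 1.395]
contact_force: [0.2, 0.3, -3.4]
opening: 0.0596
grip_force: 25.0
shift [0.0007, -0.0039, 0.1138] turn -0.0005 rows>= 1 1
```

```bash
python3 -m jog '[[[0.001,-0.003,0.06],0,0.6],[[0.001,-0.003,0.1],0,0.6],[[0.001,-0.003,0.107],0,0.6],[[0.001,-0.003,0.107],0,0.6],[[0.001,-0.003,0.107],0,0.6]]'; python3 -m jog '[[[0,0,0.004],0,0.6],[[0,0,0.004],0,0.6]]'
```

```text
time: 28.95
tool_pos: [0.5192, 0.3345, 0.2869]
tool_rot: [3.14, -0.001, 1.396]
contact_force: [-0.6, -0.4, -3.9]
opening: 0.0599
grip_force: 25.0
time: 29.2
tool_pos: [0.5189, 0.3343, 0.2844]
tool_rot: [3.142, -0.0, 1.396]
contact_force: [-0.8, 0.3, -5.0]
opening: 0.0598
grip_force: 25.0
```

```bash
python3 -m jog '[[[0,0,0.003],0,0.6],[[0,0,0.003],0,0.6],[[0,0,0.003],0,0.6]]'; python3 -m jog '[[[0,0,0],0,0.3],[[0,0,0],0,0],[[0,0,0],0,0],[[0,0,0],0,0],[[0,0,-0.1],0,0],[[0,0,-0.2],0,0],[[0,0,-0.3],0,0],[[0,0,-0.3],0,0],[[0,0,-0.3],0,0]]'
python3 - <<'E'
from h import *
plan([.5,.1,.40],3.1416,half=False)
snap('wrist','w6');P=[]
for c in('top','scene'):
  cams.read_camera(c);print([(np.round(r['position'],3).tolist(),round(r['confidence'],2)) for r in models.pinpoint('flat_tin',c)[:2]])
E
```

```text
time: 29.58
tool_pos: [0.5189, 0.3344, 0.2839]
tool_rot: [3.141, -0.001, 1.396]
contact_force: [-2.2, -1.3, 4.6]
opening: 0.0599
grip_force: 25.0
time: 30.7
tool_pos: [0.5187, 0.3342, 0.4025]
tool_rot: [-3.141, 0.001, 1.396]
contact_force: [-0.3, 0.0, -1.1]
opening: 0.0918
grip_force: 0.0
shift [-0.5847, 0.0559, 0.0061] turn -0.5557 rows>= 4 10
[([0.518, 0.338, 0.035], 0.98), ([0.436, 0.042, 0.003], 0.23)]
[([0.517, 0.33, 0.035], 0.57)]
```

View pics/w6.png

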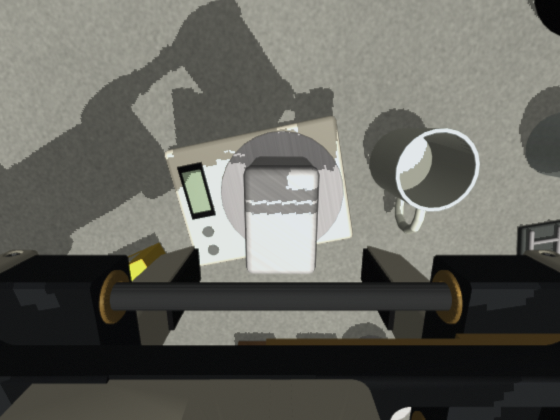

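The tin stands upright on the platform at (281,218), and the mug is untouched. I'll check its offset along the image rows by projection.

```bash
python3 - <<'E'
from h import *
c=np.array([.5195,.3336]);t=np.array([np.cos(1.396),np.sin(1.396)]);n=np.array([t[1],-t[0]])
print('circle top L R',proj('wrist',[[*(c+.072*t),.035],[*(c-.072*n),.035],[*(c+.072*n),.035]]).round(1))
for d in(-.003,0,.003):
    q=np.array([.5189,.3344])+d*t
    print(d,'lid near/far rows',proj('wrist',[[*(q+.046*t),.147],[*(q-.046*t),.147],[*(q+.046*t),.035]]).round(1).tolist())
g=cv2.imread('pics/w6.png');print(g[120:140,281].mean(1).round(),g[150:172,281].mean(1).round(),g[262:280,281].mean(1).round())
E
```

```text
circle top L R [[281.2 130.5]
 [219.4 194.7]
 [343.  194.6]]
-0.003 lid near/far rows [[280.5, 169.9], [280.6, 277.8], [280.6, 156.6]]
0 lid near/far rows [[280.5, 166.0], [280.6, 274.6], [280.6, 153.9]]
0.003 lid near/far rows [[280.5, 162.0], [280.6, 271.4], [280.6, 151.2]]
[152. 146. 104.  85.  84.  87. 118. 176. 196. 165. 150. 132. 117. 115.
 115. 114. 114. 114. 113. 113.] [115. 114. 114. 114. 113. 110.  92.  73.  67.  68.  67.  67.  68.  68.
  66.  56.  56.  66.  81.  99. 115. 124.] [229. 229. 229. 228. 228. 228. 229. 229. 228. 220. 201. 173. 157. 153.
 154. 154. 154. 154.]
```

```bash
python3 -m jog '[[[-0.1,0.01,0],-0.1,0],[[-0.58,0.056,0],-0.5557,0],[[-0.58,0.056,0],-0.5557,0.22],[[-0.58,0.056,0],-0.5557,0.22],[[-0.58,0.056,0],-0.5557,0.22],[[-0.58,0.056,0],-0.5557,0.22],[[-0.58,0.056,0],-0.5557,0.22],[[-0.58,0.056,0],-0.5557,0.22],[[-0.58,0.056,0],-0.5557,0.22],[[-0.58,0.056,0],-0.5557,0.22],[[-0.58,0.056,0],-0.5557,0.22],[[-0.58,0.056,0],-0.5557,0.22]]'
python3 - <<'E'
from h import *
plan([.4575,-.28,.36],3.1416,half=False)
E
```

```text
time: 32.45
tool_pos: [0.5006, 0.102, 0.4029]
tool_rot: [3.142, -0.0, 3.14]
contact_force: [-0.4, -0.4, -0.2]
opening: 0.0716
grip_force: 0.0
shift [0.1058, -0.9551, 0.1073] turn -0.0006 rows>= 7 1
```

```bash
python3 -m jog '[[[0.02,-0.1,0],0,0.22],[[0.106,-0.955,0.107],0,0.22],[[0.106,-0.955,0.107],0,0.22],[[0.106,-0.955,0.107],0,0.22],[[0.106,-0.955,0.107],0,0.22],[[0.106,-0.955,0.107],0,0.22],[[0.106,-0.955,0.107],0,0.22],[[0.106,-0.955,0.107],0,0.22],[[0.106,-0.955,0.107],0,0.22],[[0.106,-0.955,0.107],0,0.22],[[0.106,-0.955,0.107],0,0.22],[[0.106,-0.955,0.107],0,0.22]]'
python3 - <<'E'
from h import *
plan([.4575,-.28,.2068],3.1416,half=False)
snap('wrist','w7')
E
```

```text
time: 33.95
tool_pos: [0.4584, -0.2794, 0.3605]
tool_rot: [-3.141, 0.0, -3.141]
contact_force: [-0.4, 0.9, 0.4]
opening: 0.0717
grip_force: 0.0
shift [0.0022, -0.0014, 0.3843] turn 0.0003 rows>= 3 1
```

View pics/w7.png

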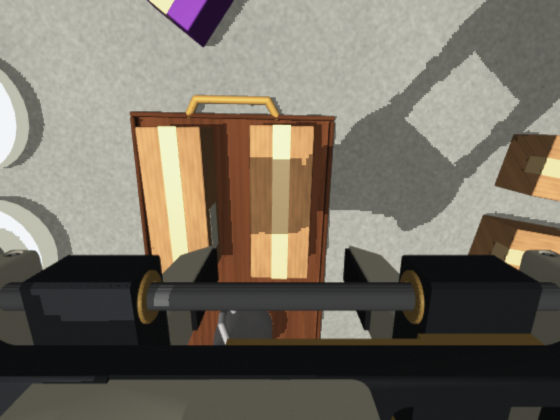

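Carton B (250–314) is centred under the gripper, carton A is on its left (138–212), and the jug is behind. Regrasp B at the pose where I released it.

```bash
python3 -m jog '[[[0.002,-0.0015,0.13],0,0.22],[[0.002,-0.0015,0.26],0,0.22],[[0.002,-0.0015,0.36],0,0.22],[[0.002,-0.0015,0.382],0,0.22],[[0.002,-0.0015,0.382],0,0.22],[[0.002,-0.0015,0.382],0,0.22],[[0.002,-0.0015,0.382],0,0.6],[[0.002,-0.0015,0.382],0,0.6],[[0.002,-0.0015,0.382],0,0.6]]' 15; python3 -m jog '[[[0,0,-0.05],0,0.6],[[0,0,-0.2],0,0.6],[[0,0,-0.35],0,0.6],[[0,0,-0.35],0,0.6],[[0,0,-0.35],0,0.6]]'
python3 - <<'E'
from h import *
plan([.4852,.079,.34],2.965,half=False)
E
```

```text
time: 35.12
tool_pos: [0.4576, -0.2807, 0.2085]
tool_rot: [-3.141, 0.001, 3.141]
contact_force: [-0.9, 2.2, 6.7]
opening: 0.0584
grip_force: 15.0
time: 35.75
tool_pos: [0.457, -0.2803, 0.3469]
tool_rot: [3.141, -0.001, 3.142]
contact_force: [-0.4, -0.5, -2.7]
opening: 0.0579
grip_force: 15.0
shift [-0.0704, 0.8984, 0.0172] turn 0.0562 rows>= 6 1
```

```bash
python3 -m jog '[[[-0.01,0.1,0],0.02,0.6],[[-0.0705,0.898,0.02],0.056,0.6],[[-0.0705,0.898,0.02],0.056,0.6],[[-0.0705,0.898,0.02],0.056,0.6],[[-0.0705,0.898,0.02],0.056,0.6],[[-0.0705,0.898,0.02],0.056,0.6],[[-0.0705,0.898,0.02],0.056,0.6],[[-0.0705,0.898,0.1],0.056,0.6],[[-0.0705,0.898,0.17],0.056,0.6],[[-0.0705,0.898,0.17],0.056,0.6],[[-0.0705,0.898,0.17],0.056,0.6],[[-0.0705,0.898,0.17],0.056,0.6]]'
python3 - <<'E'
from h import *
st();plan([.4853,.079,.259],2.965,half=False)
E
```

```text
time: 37.25
tool_pos: [0.4859, 0.0782, 0.2804]
tool_rot: [3.141, 0.002, 2.965]
contact_force: [0.5, 0.1, -2.0]
opening: 0.0583
grip_force: 15.0
t 37.25 p [0.4859 0.0782 0.2804] rot [3.1412e+00 1.8000e-03 2.9652e+00] F [ 0.5  0.1 -2. ] open 0.0583 g 15.0
shift [0.0019, 0.0016, 0.0536] turn 0.0001 rows>= 1 1
```

```bash
python3 -m jog '[[[0.001,0.0015,0.03],0,0.6],[[0.001,0.0015,0.045],0,0.6],[[0.001,0.0015,0.045],0,0.6],[[0.001,0.0015,0.045],0,0.6]]'; python3 - <<'E'
from h import *
st();plan([.4853,.079,.259],2.966,half=False)
E
```

```text
time: 37.75
tool_pos: [0.4854, 0.0793, 0.2616]
tool_rot: [3.142, 0.0, 2.966]
contact_force: [-0.3, 0.1, -0.1]
opening: 0.0583
grip_force: 15.0
t 37.75 p [0.4854 0.0793 0.2616] rot [3.1415e+00 1.0000e-04 2.9657e+00] F [-0.3  0.1 -0.1] open 0.0583 g 15.0
shift [0.0001, -0.0007, 0.0064] turn -0.0001 rows>= 1 1
```

```bash
python3 -m jog '[[[0,0,0.005],0,0.6],[[0,0,0.005],0,0.6],[[0,0,0.005],0,0.6]]'; python3 -m jog '[[[0,0,0.001],0,0.5],[[0,0,0.001],0,0.22],[[0,0,0.001],0,0.22],[[0,0,0.001],0,0.22],[[0,0,-0.1],0,0.22],[[0,0,-0.2],0,0.22],[[0,0,-0.27],0,0.22],[[0,0,-0.27],0,0.22],[[0,0,-0.27],0,0.22]]'
python3 - <<'E'
from h import *
snap('wrist','w8');plan([.4575,-.20,.36],2.966,half=False);plan([.4575,-.3801,.36],3.1416,half=False)
E
```

```text
time: 38.12
tool_pos: [0.4853, 0.0792, 0.2596]
tool_rot: [3.141, 0.0, 2.966]
contact_force: [0.6, 0.3, -1.2]
opening: 0.0581
grip_force: 15.0
time: 39.25
tool_pos: [0.485, 0.0792, 0.3666]
tool_rot: [-3.141, -0.001, 2.966]
contact_force: [-0.4, -0.4, -0.5]
opening: 0.0714
grip_force: 0.0
shift [-0.0546, -0.6993, 0.0158] turn -0.0001 rows>= 5 1
shift [-0.1335, -1.1426, 0.0158] turn -0.056 rows>= 8 1
```

View pics/w8.png

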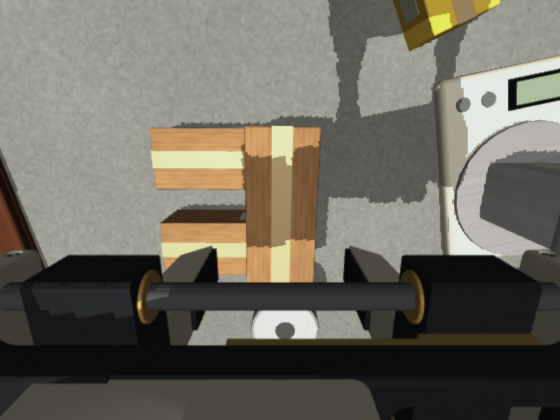

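```bash
python3 - <<'E'
from h import *
th=-.177;R=np.array([[np.cos(th),np.sin(th)],[-np.sin(th),np.cos(th)]])
f=lambda uv,z:((ray('wrist',uv,z)[:,:2]-[.4778,.0336])@R.T).round(4)
print('B front',f([[245.5,126],[321,126.5]],.11),'lower',f([[151.5,128],[245,128],[154.5,189],[162,223]],.055))
E
python3 -m jog '[[[-0.02,-0.1,0],0,0.22],[[-0.1,-0.8,0],-0.056,0.22],[[-0.1,-0.8,0],-0.056,0.22],[[-0.1,-0.8,0],-0.056,0.22],[[-0.1,-0.8,0],-0.056,0.22],[[-0.1,-0.8,0],-0.056,0.22],[[-0.1,-0.8,0],-0.056,0.22],[[-0.1,-0.8,0],-0.056,0.22]]'
python3 - <<'E'
from h import *
plan([.4575,-.3801,.36],3.1416,half=False)
E
```

```text
B front [[-0.0767  0.0204]
 [-0.0764  0.0767]] lower [[-0.0753 -0.0724]
 [-0.0754  0.0138]
 [-0.0183 -0.0761]
 [ 0.0164 -0.0725]]
time: 40.3
tool_pos: [0.4685, -0.2423, 0.3664]
tool_rot: [3.14, -0.002, 3.141]
contact_force: [0.3, 0.4, -0.6]
opening: 0.0714
grip_force: 0.0
shift [0.0275, -0.3446, 0.0161] turn -0.0001 rows>= 3 1
```

```bash
python3 -m jog '[[[0.0275,-0.344,0.016],0,0.22],[[0.0275,-0.344,0.016],0,0.22],[[0.0275,-0.344,0.016],0,0.22],[[0.0275,-0.344,0.1],0,0.22],[[0.0275,-0.344,0.2],0,0.22],[[0.0275,-0.344,0.2],0,0.22],[[0.0275,-0.344,0.2],0,0.22]]'
python3 - <<'E'
from h import *
plan([.4575,-.3801,.2072],3.1416,half=False)
E
```

```text
time: 41.18
tool_pos: [0.4585, -0.3797, 0.2889]
tool_rot: [-3.141, 0.001, -3.14]
contact_force: [-0.1, 0.2, 0.2]
opening: 0.0717
grip_force: 0.0
shift [0.0025, -0.0011, 0.2043] turn 0.0004 rows>= 2 1
```

```bash
python3 -m jog '[[[0.001,-0.001,0.1],0,0.22],[[0.001,-0.001,0.19],0,0.22],[[0.001,-0.001,0.199],0,0.22],[[0.001,-0.001,0.199],0,0.22],[[0.001,-0.001,0.199],0,0.22],[[0.001,-0.001,0.199],0,0.6],[[0.001,-0.001,0.199],0,0.6],[[0.001,-0.001,0.199],0,0.6]]' 15; python3 -m jog '[[[0,0,-0.05],0,0.6],[[0,0,-0.2],0,0.6],[[0,0,-0.35],0,0.6],[[0,0,-0.35],0,0.6],[[0,0,-0.35],0,0.6]]'
python3 - <<'E'
from h import *
plan([.4677,-.0116,.34],2.966,half=False)
E
```

```text
time: 42.18
tool_pos: [0.4574, -0.3809, 0.2087]
tool_rot: [-3.141, 0.001, -3.142]
contact_force: [-0.7, 1.0, 5.5]
opening: 0.0578
grip_force: 15.0
time: 42.8
tool_pos: [0.457, -0.3805, 0.347]
tool_rot: [3.14, -0.001, 3.142]
contact_force: [-0.2, -0.2, -2.0]
opening: 0.0577
grip_force: 15.0
shift [-0.0268, 0.9223, 0.0174] turn 0.0559 rows>= 6 1
```

```bash
python3 -m jog '[[[-0.01,0.1,0],0.02,0.6],[[-0.027,0.922,0.02],0.056,0.6],[[-0.027,0.922,0.02],0.056,0.6],[[-0.027,0.922,0.02],0.056,0.6],[[-0.027,0.922,0.02],0.056,0.6],[[-0.027,0.922,0.02],0.056,0.6],[[-0.027,0.922,0.02],0.056,0.6],[[-0.027,0.922,0.02],0.056,0.6],[[-0.027,0.922,0.1],0.056,0.6],[[-0.027,0.922,0.17],0.056,0.6],[[-0.027,0.922,0.17],0.056,0.6],[[-0.027,0.922,0.17],0.056,0.6]]'
python3 -m jog '[[[0,0.0015,0.02],0,0.6],[[0,0.0015,0.04],0,0.6],[[0,0.0015,0.04],0,0.6],[[0,0.0015,0.04],0,0.6]]'
python3 - <<'E'
from h import *
st();plan([.4678,-.0116,.259],2.966,half=False)
E
```

```text
time: 44.3
tool_pos: [0.4685, -0.0132, 0.2804]
tool_rot: [-3.141, 0.001, 2.964]
contact_force: [0.0, 0.1, -0.9]
opening: 0.0581
grip_force: 15.0
time: 44.8
tool_pos: [0.4682, -0.0114, 0.264]
tool_rot: [3.142, 0.0, 2.966]
contact_force: [0.1, -0.5, -0.7]
opening: 0.0581
grip_force: 15.0
t 44.8 p [ 0.4682 -0.0114  0.264 ] rot [3.1415e+00 1.0000e-04 2.9658e+00] F [ 0.1 -0.5 -0.7] open 0.0581 g 15.0
shift [0.001, -0.0008, 0.0124] turn -0.0001 rows>= 1 1
```

```bash
python3 -m jog '[[[0.001,-0.0005,0.01],0,0.6],[[0.001,-0.0005,0.012],0,0.6],[[0.001,-0.0005,0.012],0,0.6]]'; python3 -m jog '[[[0,0,0.001],0,0.5],[[0,0,0.001],0,0.22],[[0,0,0.001],0,0.22],[[0,0,0.001],0,0.22],[[0,0,-0.1],0,0.22],[[0,0,-0.25],0,0.22],[[0,0,-0.4],0,0],[[0,0.11,-0.45],0,0],[[0,0.11,-0.45],0,0],[[0,0.11,-0.45],0,0],[[0,0.11,-0.45],0,0],[[0,0.11,-0.45],0,0]]'
python3 - <<'E'
from h import *
snap('wrist','w9');b=cv2.imread('pics/w9.png')[90:285,160:425];cv2.imwrite('pics/w9c.png',cv2.resize(b,None,fx=3,fy=3,interpolation=cv2.INTER_CUBIC));plan([.6238,-.3247,.36],-2.854,half=False)
E
```

```text
time: 45.18
tool_pos: [0.4677, -0.0115, 0.259]
tool_rot: [3.141, -0.0, 2.966]
contact_force: [-0.1, 0.1, -0.7]
opening: 0.0575
grip_force: 15.0
time: 46.68
tool_pos: [0.4754, 0.0311, 0.4384]
tool_rot: [-3.141, -0.001, 2.965]
contact_force: [-1.4, 0.8, -0.4]
opening: 0.0916
grip_force: 0.0
shift [-0.5216, -0.8107, 0.1965] turn -0.1478 rows>= 7 3
```

View pics/w9c.png

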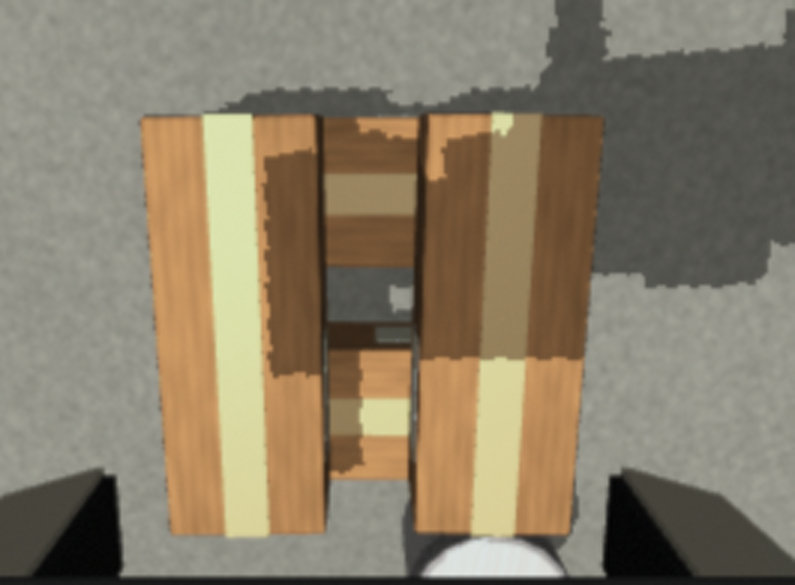

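The rebuilt upper layer is square, with fronts level at row 116 and a gap from 320 to 420. I'll check it numerically, then fetch the jug.

```bash
python3 - <<'E'
from h import *
th=-.177;R=np.array([[np.cos(th),np.sin(th)],[-np.sin(th),np.cos(th)]])
f=lambda px,z:((ray('wrist',np.array(px)/3.+[160,90],z)[:,:2]-[.4778,.0336])@R.T).round(4).tolist()
print('A',f([[141,116],[318,115],[325,533],[171,533]],.11))
print('B',f([[425,115],[604,117],[572,533],[416,533]],.11));print('low',f([[370,117],[370,266],[370,349],[370,479]],.055))
E
python3 -m jog '[[[-0.05,-0.1,0],-0.05,0],[[-0.52,-0.81,0.1],-0.1478,0],[[-0.52,-0.81,0.1],-0.1478,0],[[-0.52,-0.81,0.1],-0.1478,0],[[-0.52,-0.81,0.1],-0.1478,0],[[-0.52,-0.81,0.1],-0.1478,0],[[-0.52,-0.81,0.1],-0.1478,0],[[-0.52,-0.81,0.1],-0.1478,0],[[-0.52,-0.81,0.2],-0.1478,0],[[-0.52,-0.81,0.2],-0.1478,0],[[-0.52,-0.81,0.2],-0.1478,0]]'
python3 - <<'E'
from h import *
plan([.6238,-.3247,.2225],-2.854,half=False);snap('wrist','w10')
E
```

```text
A [[-0.0754, -0.074], [-0.0756, -0.0164], [0.0732, -0.0159], [0.0732, -0.0729]]
B [[-0.0756, 0.0184], [-0.075, 0.0767], [0.0733, 0.0756], [0.0732, 0.0178]]
low [[-0.0749, 0.001], [-0.0174, 0.0011], [0.017, 0.0012], [0.0745, 0.0013]]
time: 48.1
tool_pos: [0.6237, -0.3231, 0.3607]
tool_rot: [-3.141, 0.001, -2.853]
contact_force: [0.3, -0.2, 0.6]
opening: 0.0915
grip_force: 0.0
shift [0.0008, -0.004, 0.3455] turn 0.0005 rows>= 3 1
```

View pics/w10.png

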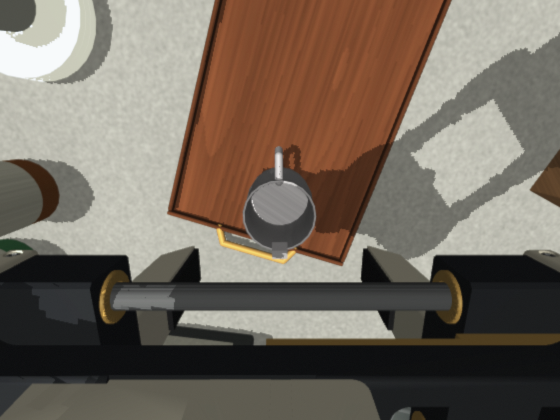

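The upper edges are flush to about 1 mm. The jug is upright at (280,213), centred under the gripper.

```bash
python3 -m jog '[[[0.001,-0.002,0.13],0,0],[[0.001,-0.002,0.26],0,0],[[0.001,-0.002,0.342],0,0],[[0.001,-0.002,0.342],0,0],[[0.001,-0.002,0.342],0,0],[[0.001,-0.002,0.342],0,0.6],[[0.001,-0.002,0.342],0,0.6],[[0.001,-0.002,0.342],0,0.6],[[0.001,-0.002,0.342],0,0.6]]' 15; python3 -m jog '[[[0,0,-0.05],0,0.6],[[0,0,-0.2],0,0.6],[[0,0,-0.35],0,0.6],[[0,0,-0.45],0,0.6],[[0,0,-0.45],0,0.6],[[0,0,-0.45],0,0.6]]'
python3 - <<'E'
from h import *
plan([.4772,.0332,.40],-2.854,half=False)
E
```

```text
time: 49.28
tool_pos: [0.6235, -0.3245, 0.2229]
tool_rot: [-3.141, 0.001, -2.853]
contact_force: [0.1, 0.8, 3.8]
opening: 0.0644
grip_force: 15.0
time: 50.02
tool_pos: [0.6231, -0.3244, 0.4012]
tool_rot: [3.14, -0.001, -2.853]
contact_force: [-0.4, -0.3, -2.2]
opening: 0.0644
grip_force: 15.0
shift [0.0955, 0.9607, 0.0029] turn 0.0002 rows>= 7 1
```

```bash
python3 -m jog '[[[0.01,0.1,0],0,0.6],[[0.0955,0.96,0],0,0.6],[[0.0955,0.96,0],0,0.6],[[0.0955,0.96,0],0,0.6],[[0.0955,0.96,0],0,0.6],[[0.0955,0.96,0],0,0.6],[[0.0955,0.96,0],0,0.6],[[0.0955,0.96,0],0,0.6],[[0.0955,0.96,0.1],0,0.6],[[0.0955,0.96,0.15],0,0.6],[[0.0955,0.96,0.15],0,0.6],[[0.0955,0.96,0.15],0,0.6]]'
python3 - <<'E'
from h import *
st();plan([.477,.0328,.329],-2.853,half=False)
E
```

```text
time: 51.52
tool_pos: [0.478, 0.0322, 0.3425]
tool_rot: [-3.141, 0.0, -2.854]
contact_force: [0.5, 0.4, -1.2]
opening: 0.0643
grip_force: 15.0
t 51.52 p [0.478  0.0322 0.3425] rot [-3.1415e+00  1.0000e-04 -2.8539e+00] F [ 0.5  0.4 -1.2] open 0.0643 g 15.0
shift [0.0019, 0.0022, 0.0338] turn -0.0003 rows>= 1 1
```

```bash
python3 -m jog '[[[0.0015,0.0015,0.015],0,0.6],[[0.0015,0.0015,0.03],0,0.6],[[0.0015,0.0015,0.03],0,0.6],[[0.0015,0.0015,0.03],0,0.6]]'; python3 -m jog '[[[0,0,0.003],0,0.6],[[0,0,0.003],0,0.6]]'
```

```text
time: 52.02
tool_pos: [0.4768, 0.0332, 0.3304]
tool_rot: [-3.142, 0.0, -2.853]
contact_force: [-0.1, 0.7, -1.3]
opening: 0.0649
grip_force: 15.0
time: 52.28
tool_pos: [0.4768, 0.0332, 0.3291]
tool_rot: [3.142, 0.0, -2.853]
contact_force: [0.3, -0.1, -1.7]
opening: 0.0647
grip_force: 15.0
```

```bash
python3 -m jog '[[[0,0,0.003],0,0.6],[[0,0,0.003],0,0.6],[[0,0,0.003],0,0.4],[[0,0,0.003],0,0],[[0,0,0.003],0,0],[[0,0,0.003],0,0],[[0,0,-0.1],0,0],[[0,0,-0.2],0,0],[[0,0,-0.35],0,0],[[0,0,-0.35],0,0],[[0,0,-0.35],0,0]]'
python3 - <<'E'
from h import *
snap('wrist','w11');snap('scene','s9');st()
for c in('scene','top'):
    cams.read_camera(c)
    for t in['flat_tin','round_tin','jug','mug','carton_a','carton_rear','carton_front']:
        print(c,t,[(np.round(r['position'],3).tolist(),round(r['confidence'],2)) for r in models.pinpoint(t,c)[:2]])
a=cv2.imread('pics/w11.png');b=cv2.imread('pics/s9.png');cv2.imwrite('pics/fin.png',np.hstack([a[60:300,130:430],cv2.resize(b[100:320,220:480],(284,240))]))
E
```

```text
time: 53.65
tool_pos: [0.4765, 0.0332, 0.4685]
tool_rot: [3.141, -0.001, -2.853]
contact_force: [-0.3, 1.6, -0.5]
opening: 0.0916
grip_force: 0.0
t 53.75 p [0.4766 0.0331 0.4676] rot [ 3.1404e+00 -2.7000e-03 -2.8533e+00] F [-0.7 -0.2 -0. ] open 0.0917 g 0.0
scene flat_tin [([0.52, 0.333, 0.035], 0.88), ([0.518, 0.334, -0.001], 0.16)]
scene round_tin [([0.607, 0.065, -0.0], 0.95), ([0.472, 0.033, 0.103], 0.33)]
scene jug [([0.471, 0.035, 0.108], 0.81)]
scene mug [([0.67, 0.344, -0.001], 0.75)]
scene carton_a [([0.522, -0.33, -0.002], 0.67), ([0.233, -0.335, -0.006], 0.62)]
scene carton_rear [([0.522, 0.026, -0.002], 0.98), ([0.518, 0.332, -0.0], 0.69)]
scene carton_front []
top flat_tin [([0.519, 0.335, 0.033], 0.57)]
top round_tin [([0.52, 0.336, 0.037], 0.64)]
top jug [([0.478, 0.034, 0.114], 0.82)]
top mug [([0.671, 0.341, -0.005], 0.67)]
top carton_a [([0.278, 0.246, 0.001], 0.9), ([0.47, -0.011, 0.053], 0.72)]
top carton_rear [([0.519, 0.336, -0.0], 0.39)]
top carton_front [([0.43, 0.041, 0.003], 0.54)]
```

View pics/fin.png

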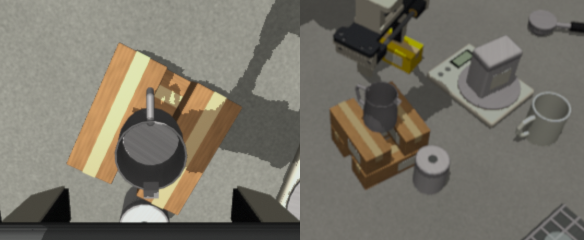

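The jug stands upright in the middle of the rebuilt stack (150,155 left), the tin is on the scale (495,65 right), and the round tin and mug are where they were. The robot is clear.

```bash
python3 -c "
from cell import robot;print(robot.hand_in())"
```

```text
the job is handed in; nothing more can be done
None
```

The job is handed in at about 54 s: the flat tin stands upright mid-platform on the scale to within about 3 mm, the stack is rebuilt flush to about 1 mm with the jug upright in the middle, and the round tin and mug are where they were to within the cameras' few mm.

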